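Unlock the cam and bring up the contact carriage of a board test jig

ROBOT

A 6-joint arm with a two-finger parallel gripper is mounted at the origin on the work surface. World frame = base frame: x ahead of the robot, y to its left, z up, the work surface at z = 0. Lengths are in m, angles in rad, forces in N, time in s.
With the tool pointing down it reaches from about 0.35 to 0.875 m from the base axis. Payload 15.5 kg.
Tool frame: the origin (TCP) lies at the centre of the arm's flange, where the gripper is bolted on; the fingertips stand 173 mm ahead of it and the grasp point (between the pads) lies 155 mm ahead of it; z points along the fingers, y is the direction in which the jaws open and shut (so a half turn about z gives the same grasp; the last joint's range is limited). The gripper opens to 85 mm and grips with 20 to 120 N. Pads are 22 mm wide; open, the fingers measure 114 mm over their backs; the gripper's body (76 mm by 85 mm) begins 54 mm behind the grasp point. The pads swing forward as they close: fully open they stand 13 mm farther back than shut.
Start: joints at [-1.319, 0.494, 1.345, -0, 1.302, -0.096], TCP at [0.212, -0.588, 0.405] pointing down, gripper open.
Joint ranges: [-2.91, 2.91], [-0.82, 2.16], [0.22, 2.67], [-1.22, 4.37], [0.12, 2.79], [-3.08, 3.08]. Speed limits (rad/s): [1.89, 1.89, 2.57, 3.01, 3.01, 3.01].

INTERFACE

Orientations are given as [roll, pitch, yaw] about the fixed x, y, z axes, in that order (R = Rz(yaw) Ry(pitch) Rx(roll)).
In Python, from rig import manip gives the robot as it stands. The module is installed in compiled form; this text tells all that it offers.
- The arm moves only by the shell command python3 -m handwheel 'ROWS' [FORCE]. ROWS is JSON, a list of rows, each an object with "linear": the shift along the tool's x, y, z in mm, a list of three; "yaw": the turn about the tool's z in rad; "fingers": the opening, from 0 (shut) to 1 (fully open). In form: [{"linear": [tx, ty, tz], "yaw": yaw, "fingers": fingers}, ...]. A call has 1 to 8 rows; each row is the pose to reach, as a shift and turn from the pose commanded when the call began, along the tool's axes at that moment; what a row does not reach only later rows make up. A row lasts 1/8 s, in which the tool goes at most 62.5 mm and 10.7 degrees, less where a joint would pass 70% of its speed; a pose out of reach is approached as far as the arm can. A call with a gripper value outside its range is refused whole. The fingers move at their own pace and stop on an object; FORCE is the grip in N (left out, the last holds). Time passes only in rows, so rows that repeat a pose let the fingers close. It gives the time, the measured TCP pose, the force and the opening at its end, in the units of the state.
- manip.get_state(): the state, without advancing time (a new reading comes with each control period).
- manip.read_camera(name): name is "side" or "top" or "wrist"; returns the picture (400x640x3 uint8, red, green, blue); there is no depth.
- manip.calibration(name): a dict with "mtx" (3x3 intrinsics, pixels), "extrinsics" (4x4, takes a point from world to camera coordinates); the wrist camera has in their place "hand_eye" (4x4, takes a point from camera to tool coordinates, whose origin is the TCP and whose axes are the flange's). Camera axes: x right, y down, z forward; pixel columns grow to the right and rows downward; lengths in m; the calibration is good to about 2 mm. The wrist camera is an equidistant fisheye: a pixel r from the principal point sees the ray r / f radians off the axis. A picture is of the moment at which its call begins: read the wrist's pose just before it. calibration takes no time and is no camera call.
- manip.job_done(): hands the job in, once; it reports no verdict.
The state is a dict: "t": time; "qpos": joint angles; "qd": joint speeds; "tau": joint torques, N m; "tool_pos": TCP position; "orientation": TCP orientation; "ft_force": force on the tool from outside, world axes, zero at the start; "ft_torque": the same for the moment, N m; "width": finger opening in m.
Only numpy, scipy, OpenCV 4.12 (cv2) and the standard library are available. Lean on these libraries where they do the work, as an engineer would, in place of code of your own. Each camera call takes 0.05 s, during which the arm holds its last target. There are 200 camera calls.

TASK

On the test jig, use the fingertips to push the cam's upright tab round from its red face until the orange cam stands at its low point (arm against its stop, pointing straight ahead along the jig), and only then push the yellow pad so that the grey contact carriage goes fully forward over the edge of the circuit board. Push only, do not pinch the tab between the fingers, leave the circuit board in its nest and everything else on the bench where it is, and finish clear of it all.

Things in the scene. Friction and masses are not known exactly. Their poses are not given: they have to be found in the camera images.
- jig: Test jig fixed to the bench: aluminium base plate 240 x 190 mm, 12 mm thick. Origin on the bench surface (z = 0) near the plate's middle (the plate spans x -128..112, y -95..95 mm in this frame). Its x axis is the jig's forward direction (the carriage slides along +x), y its left, z up. Heights below are above the bench. On its left front is the orange cam, on its right front the black board nest (x 18..107, y -82..-2 mm, up to 26 mm high), at its rear the grey carriage.
- carriage (a joint): Travel of the grey carriage along the jig's +x, m: 0 fully back, 0.044 fully forward (hard stop). Slides with about 3 N of friction and stays where left. While the cam is away from its low point the carriage's steel nose meets the orange lobe, at a travel of about 0.018 + 0.014 (1 + cos(cam joint)).
- push_pad (a point): Centre of the yellow pad, 150 mm wide and 30 mm high (15 to 45 mm above the bench), that covers the carriage's rear face; this point is on the rear surface, 30 mm above the bench, and moves with the carriage. In the jig frame at x = -0.126 + travel, y = 0. The carriage block is 96 mm long, 150 mm wide, its top 46 mm above the bench. The base plate (top at 12 mm) lies under it and ends 2 mm behind the pad when it is fully back.
- cam (a joint): Angle of the cam and its arm about the upright axis, rad: 0 at the low point, which is a hard stop (the arm then points along the jig's +x, and the lobe's narrow side faces the carriage); positive is anticlockwise seen from above. It starts between 1.5 and 2.5 and must be turned clockwise to 0. Friction of 0.3 N m (about 5 N at the tab); it stays where left.
- cam_axis (a point): On the cam's upright turning axis, 46 mm above the bench, at x = 52, y = 40 mm in the jig frame. The orange lobe is a disc of 60 mm diameter whose centre is 14 mm off the axis, along the arm, 14 to 34 mm above the bench. A steel arm 16 mm wide and 78 mm long (top at 46 mm) points from the axis to the tab; the pivot pin stands up to 54 mm.
- tab_top (a point): Centre of the top edge of the upright tab, 65 mm from the cam axis, 92 mm above the bench. The tab is 46 mm high (46 to 92 mm above the bench), 26 mm long along the arm and 10 mm thick across it. Its x axis points outward along the arm, y to the anticlockwise side. Its anticlockwise half (5 mm) is the red plate, the face pushed on to turn the cam clockwise; its clockwise half (5 mm) is the black plate.
- board: Green circuit board 78 x 60 x 3 mm with chips up to 8 mm high, lying loose in the nest, top 23 mm above the bench; origin at the centre of its underside. Leave it.
- spare_board: The same kind of green board lying on the bench, loose. Origin at the centre of its underside.
- flux_jar: Jar with yellow cap, 42 mm diameter, 65 mm high, loose. Origin at the centre of its underside.
- tip_cleaner: Steel tin with brass filling, 72 mm diameter, 32 mm high, loose. Origin at the centre of its underside.
- spool: Blue solder spool, 54 mm diameter, 40 mm high, standing on its flange, loose. Origin at the centre of its underside.
- driver: Screwdriver 150 mm long lying on the bench, handle towards its -x, loose.
- tweezers: Steel tweezers 120 mm long, 8 mm high, lying beside the jig's right side, loose. Origin at the middle of the underside.
Not all that is in view belongs to the job. What is shaped like the board but blue or purple is not meant.

How it is judged:
By the outcome, as a careful person would: the job done as asked, in the order asked, and still so for the second after the job is handed in, with the robot touching nothing.
It also fails if it takes over 61 s, if anything falls off the work surface, if the arm or the gripper's body presses on something with over 40 N, if the wrist force passes 120 N, or if a joint passes its speed limit or range.

## Working session

There is one attempt and no reset: what is moved stays moved. The work goes in short steps, Python scripts to look and compute and a shell command to move; the robot and the scene stay as the last step left them, time stands still between calls to the robot, and variables do not carry over. Pictures are saved under pics/ and viewed, about 8 in all and at most 12, crops included, and the job is handed in when it is done.

```bash
mkdir -p pics
python3 - <<'E'
from rig import manip
import cv2,numpy as np
s=manip.get_state();print({k:np.round(v,3).tolist() for k,v in s.items()})
for n in("top","side"):
    im=manip.read_camera(n);cv2.imwrite(f"pics/{n}0.png",im[:,:,::-1]);c=manip.calibration(n);print(n,{k:np.round(v,3).tolist() if not isinstance(v,str) else v for k,v in c.items()})
E
```

```text
{'t': 0.0, 'qpos': [-1.319, 0.494, 1.346, 0.0, 1.303, -0.096], 'qd': [0.001, 0.001, -0.0, -0.001, -0.002, 0.0], 'tau': [0.003, -88.214, -38.387, 0.0, 0.01, -0.0], 'tool_pos': [0.212, -0.588, 0.404], 'orientation': [-3.14, -0.0, 0.347], 'ft_force': [-0.113, 0.249, 0.488], 'ft_torque': [-0.006, -0.024, 0.015], 'width': 0.085}
top {'mtx': [[419.419, 0.0, 312.063], [0.0, 419.419, 196.978], [0.0, 0.0, 1.0]], 'extrinsics': [[0.017, -1.0, -0.001, -0.015], [-0.982, -0.017, -0.188, 0.569], [0.188, 0.004, -0.982, 1.089], [0.0, 0.0, 0.0, 1.0]]}
side {'mtx': [[379.715, 0.0, 320.356], [0.0, 379.715, 198.356], [0.0, 0.0, 1.0]], 'extrinsics': [[0.993, -0.118, 0.014, -0.556], [-0.066, -0.649, -0.758, 0.094], [0.098, 0.752, -0.652, 1.099], [0.0, 0.0, 0.0, 1.0]]}
```

View pics/top0.png

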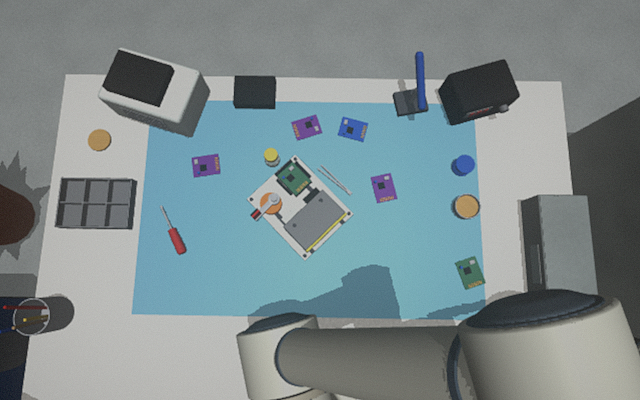

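View pics/side0.png

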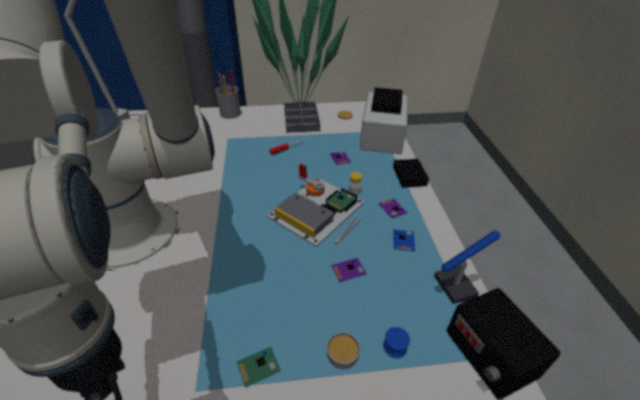

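Top view: jig around (300,207), forward to the upper left; red tab about (256,213); yellow pad (330,238); green board in nest (293,178). The flux jar is at (271,157), close to the nest. The spare green board is at (469,272), and the purple and blue boards are decoys. Next I'll measure and enlarge.

```bash
cat > h.py <<'E'
from rig import manip
import cv2,numpy as np
def ray(n,uv,z):
    c=manip.calibration(n);K=np.array(c["mtx"]);T=np.array(c["extrinsics"]);R=T[:3,:3];o=-R.T@T[:3,3]
    p=cv2.undistortPoints(np.array(uv,float).reshape(-1,1,2),K,None).reshape(-1,2)
    d=np.c_[p,np.ones(len(p))]@R
    return o+d*((z-o[2])/d[:,2])[:,None]
def proj(n,P):
    c=manip.calibration(n);T=np.array(c["extrinsics"])
    return cv2.projectPoints(np.array(P,float).reshape(-1,1,3),cv2.Rodrigues(T[:3,:3])[0],T[:3,3],np.array(c["mtx"]),None)[0].reshape(-1,2)
E
python3 - <<'E'
from h import *
im=cv2.imread("pics/top0.png");hsv=cv2.cvtColor(im,cv2.COLOR_BGR2HSV)
reg=np.zeros(im.shape[:2],np.uint8);reg[145:265,240:360]=1
w=((hsv[...,1]<45)&(hsv[...,2]>150)&(reg>0)).astype(np.uint8)
nt=(~((hsv[...,0]>85)&(hsv[...,0]<110)&(hsv[...,1]>60))&(reg>0)).astype(np.uint8)
nt=cv2.morphologyEx(nt,cv2.MORPH_OPEN,np.ones((7,7)))
n,l,st,_=cv2.connectedComponentsWithStats(nt);print(st[1:])
k=1+st[1:,4].argmax()
for m in (w,(l==k)):
    ys,xs=np.nonzero(m);P=ray("top",np.c_[xs,ys],.012)[:,:2]
    print(cv2.minAreaRect((P*1000).astype(np.float32)), cv2.boxPoints(cv2.minAreaRect((P*1000).astype(np.float32))))
for nm,m in (("red",((hsv[...,0]<5)|(hsv[...,0]>174))&(hsv[...,1]>120)),("orange",(hsv[...,0]>6)&(hsv[...,0]<17)&(hsv[...,1]>110)),("yel",(hsv[...,0]>18)&(hsv[...,0]<32)&(hsv[...,1]>120))):
    m=(m&(reg>0)).astype(np.uint8);n,l,st,c=cv2.connectedComponentsWithStats(m)
    print(nm,[(c[i].round(1).tolist(),st[i].tolist()) for i in range(1,n) if st[i,4]>6])
cv2.imwrite("pics/c1.png",cv2.resize(im[145:265,235:365],None,fx=5,fy=5,interpolation=cv2.INTER_CUBIC))
E
```

```text
[[ 264  148   15   18  232]
 [ 249  163   99   95 5251]]
((578.6126098632812, 43.12269592285156), (310.25457763671875, 238.89231872558594), 50.84649658203125) [[ 388.03986     -1.7535324]
 [ 573.2906    -152.59021  ]
 [ 769.18536     87.998924 ]
 [ 583.93463    238.8356   ]]
((548.7192993164062, 33.289337158203125), (241.73507690429688, 196.69871520996094), 45.75042724609375) [[ 393.93137    15.337769]
 [ 534.8281   -121.915665]
 [ 703.5072     51.240906]
 [ 562.6105    188.49434 ]]
red [([254.9, 213.2], [252, 210, 7, 8, 20])]
orange [([264.1, 199.0], [260, 193, 11, 14, 68]), ([273.9, 208.2], [265, 199, 17, 15, 109])]
yel [([270.3, 154.3], [265, 149, 12, 12, 122]), ([325.4, 232.4], [306, 213, 40, 39, 96])]
```

View pics/c1.png

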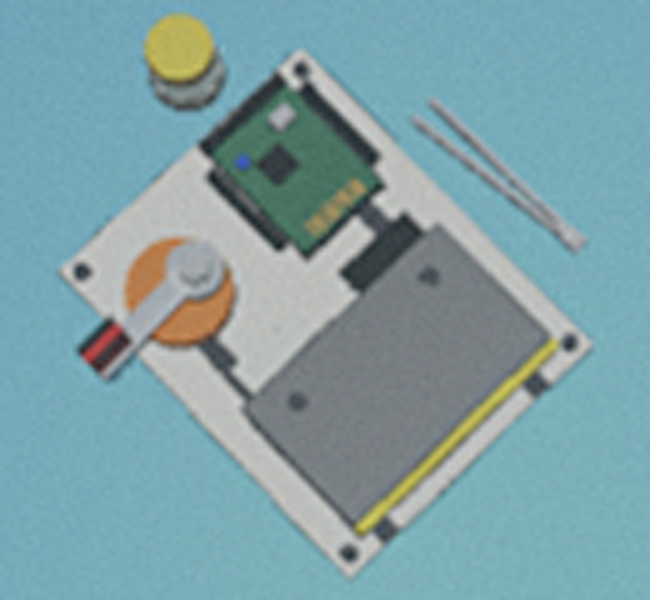

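The crop shows the plate corners, the orange lobe with its pivot at full-image (274,198), and the arm pointing to the tab at (255,214). The tab's red strip is on its upper-left/outer side and a black one on each edge. The flux jar and tweezers lie clear of the plate.

Run:
```python
from h import *
px=np.array([[300,50],[60,270],[352,577],[592,345]])/5+[235,145]-0.4
P=ray("top",px,.012)[:,:2]
J=np.array([[.112,-.095],[.112,.095],[-.128,.095],[-.128,-.095]])
M,_=cv2.estimateAffinePartial2D(J,P)
U,S,Vt=np.linalg.svd((P-P.mean(0)).T@(J-J.mean(0)));R=U@Vt;t=P.mean(0)-R@J.mean(0)
print("yaw",np.arctan2(R[1,0],R[0,0]),"t",t,"res mm",((J@R.T+t-P)*1000).round(1).tolist(),"scale",np.hypot(*M[:,0][:2]))
np.savez("jig.npz",R=R,t=t)
w=lambda p:R@np.array(p)+t
pv=ray("top",[np.array([197,262])/5+[235,145]-.4],.054)[0,:2]
tb=ray("top",[np.array([103,338])/5+[235,145]-.4],.092)[0,:2]
pad=ray("top",np.array([[355,530],[557,345]])/5+[235,145]-.4,.045)[:,:2]
print("axis meas/pred",pv,w([.052,.04]),"tab",tb, "in jig",R.T@(tb-t),"pad jig",((pad-t)@R).round(4).tolist())
ax=w([.052,.04]);d=R.T@(tb-ax);print("cam",np.arctan2(d[1],d[0]),np.hypot(*d))
for a in np.arange(1.5,2.51,.1):
    q=w([.052+.065*np.cos(a),.04+.065*np.sin(a)]);print(a.round(1),proj("top",[[*q,.092],[*q,.046]]).round(1).tolist(),proj("side",[[*q,.092]]).round(1).tolist())
im=cv2.imread("pics/side0.png");cv2.imwrite("pics/c2.png",cv2.resize(im[150:250,260:380],None,fx=5,fy=5,interpolation=cv2.INTER_CUBIC))
```

```text
Traceback (most recent call last):
cv2.error: OpenCV(4.12.0) /io/opencv/modules/calib3d/src/ptsetreg.cpp:1108: error: (-215:Assertion failed) count >= 0 && to.checkVector(2) == count in function 'estimateAffinePartial2D'
```

Run:
```python
from h import *
px=np.array([[300,50],[60,270],[352,577],[592,345]])/5+[235,145]-0.4
P=np.ascontiguousarray(ray("top",px,.012)[:,:2])
J=np.array([[.112,-.095],[.112,.095],[-.128,.095],[-.128,-.095]])
U,S,Vt=np.linalg.svd((P-P.mean(0)).T@(J-J.mean(0)));R=U@Vt;t=P.mean(0)-R@J.mean(0)
print("yaw",np.arctan2(R[1,0],R[0,0]),"t",t,"res mm",((J@R.T+t-P)*1000).round(1).tolist())
np.savez("jig.npz",R=R,t=t)
w=lambda p:R@np.array(p)+t
pv=ray("top",[np.array([197,262])/5+[235,145]-.4],.054)[0,:2]
tb=ray("top",[np.array([103,338])/5+[235,145]-.4],.092)[0,:2]
pad=ray("top",np.array([[355,530],[557,345]])/5+[235,145]-.4,.045)[:,:2]
print("axis meas/pred",pv,w([.052,.04]),"tab",tb, "in jig",R.T@(tb-t),"pad jig",((pad-t)@R).round(4).tolist())
ax=w([.052,.04]);d=R.T@(tb-ax);print("cam",np.arctan2(d[1],d[0]),np.hypot(*d))
for a in np.arange(1.5,2.51,.2):
    q=w([.052+.065*np.cos(a),.04+.065*np.sin(a)]);print(a.round(1),proj("top",[[*q,.092],[*q,.046]]).round(1).tolist(),proj("side",[[*q,.092]]).round(1).tolist())
im=cv2.imread("pics/side0.png");cv2.imwrite("pics/c2.png",cv2.resize(im[150:250,260:380],None,fx=5,fy=5,interpolation=cv2.INTER_CUBIC))
```

```text
yaw 0.7826035220230924 t [0.55659888 0.03498297] res mm [[1.9, -0.7], [-0.7, 1.7], [-2.1, 0.8], [0.8, -1.8]]
axis meas/pred [0.56767681 0.09837302] [0.56526593 0.10001282] tab [0.51918104 0.14249098] in jig [0.04927465 0.10261616] pad jig [[-0.1116, 0.0751], [-0.1154, -0.0736]]
cam 1.614293523110777 0.06267544614889
1.5 [[252.7, 210.8], [255.0, 213.4]] [[303.6, 164.4]]
1.7 [[256.1, 214.2], [258.4, 216.7]] [[301.1, 166.3]]
1.9 [[260.2, 216.9], [262.3, 219.3]] [[299.1, 168.4]]
2.1 [[264.8, 218.7], [266.7, 221.0]] [[298.0, 170.8]]
2.3 [[269.7, 219.6], [271.4, 221.9]] [[297.6, 173.4]]
2.5 [[274.7, 219.5], [276.2, 221.8]] [[298.1, 175.9]]
```

View pics/c2.png

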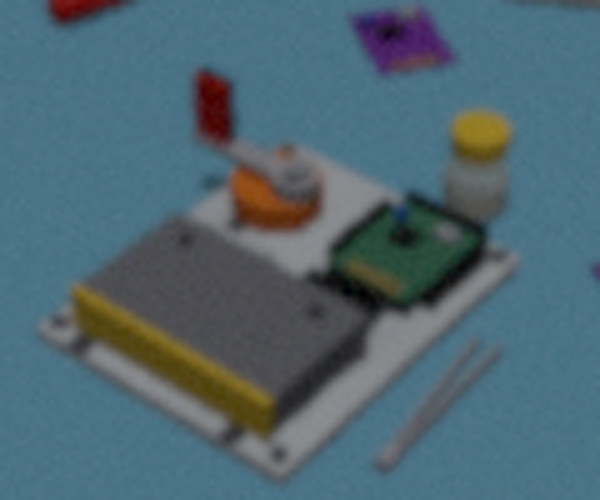

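```bash
cat >> h.py <<'E'
def rel(jx,jy,jdir,ztip,s=None):
    """shift (tool axes, mm) and yaw to put the shut fingertips at jig (jx,jy), height ztip, tool x at jig angle jdir"""
    s=s or manip.get_state();z=np.load("jig.npz");R,t=z["R"],z["t"];p=R@[jx,jy]+t
    y0=s["orientation"][2];d=np.array([*p,ztip+.173])-s["tool_pos"]
    sh=[d[0]*np.cos(y0)+d[1]*np.sin(y0),d[0]*np.sin(y0)-d[1]*np.cos(y0),-d[2]]
    dy=y0-(jdir+np.arctan2(R[1,0],R[0,0]));dy=(dy+np.pi)%(2*np.pi)-np.pi
    return np.round(np.array(sh)*1000,1).tolist(),round(dy,3)
def tab(a,off,rad=.065):
    """finger centre when standing off (m) anticlockwise of the tab's mid plane at cam angle a"""
    c,s=np.cos(a),np.sin(a);return .052+rad*c-off*s,.04+rad*s+off*c,a-np.pi/2
E
python3 - <<'E'
from h import *
print(rel(*tab(1.63,.040),.16),rel(*tab(1.63,.040),.062))
z=np.load("jig.npz");j=ray("top",[[270.3,154.3]],.065)[0,:2];print("jar jig",z["R"].T@(j-z["t"]))
E
```

```text
([499.5, -565.0, 71.1], np.float64(-0.495)) ([499.5, -565.0, 169.1], np.float64(-0.495))
jar jig [ 0.14505791 -0.03624499]
```

```bash
python3 -m handwheel '[{"linear":[500,-565,0],"yaw":-0.495,"fingers":0},{"linear":[500,-565,0],"yaw":-0.495,"fingers":0},{"linear":[500,-565,0],"yaw":-0.495,"fingers":0},{"linear":[500,-565,0],"yaw":-0.495,"fingers":0},{"linear":[500,-565,0],"yaw":-0.495,"fingers":0},{"linear":[500,-565,0],"yaw":-0.495,"fingers":0},{"linear":[500,-565,0],"yaw":-0.495,"fingers":0},{"linear":[500,-565,0],"yaw":-0.495,"fingers":0}]'
python3 -c "
from h import *
print(rel(*tab(1.63,.040),.16))"
```

```text
t: 1.1
tool_pos: [0.3971, -0.1211, 0.4048]
orientation: [3.141, -0.0, 0.841]
ft_force: [1.1, -0.6, 0.3]
width: 0.0001
([236.9, -87.0, 71.8], np.float64(-0.0))
```

```bash
python3 -m handwheel '[{"linear":[237,-87,0],"yaw":0,"fingers":0},{"linear":[237,-87,0],"yaw":0,"fingers":0},{"linear":[237,-87,0],"yaw":0,"fingers":0},{"linear":[237,-87,0],"yaw":0,"fingers":0},{"linear":[237,-87,72],"yaw":0,"fingers":0},{"linear":[237,-87,72],"yaw":0,"fingers":0},{"linear":[237,-87,72],"yaw":0,"fingers":0}]'
python3 -c "
from h import *
print(rel(*tab(1.63,.040),.062))
cv2.imwrite('pics/w1.png',manip.read_camera('wrist')[:,:,::-1])
im=manip.read_camera('side')[:,:,::-1];cv2.imwrite('pics/s1.png',cv2.resize(im[80:260,220:400],None,fx=3,fy=3))
a=cv2.imread('pics/w1.png');b=cv2.imread('pics/s1.png');b=cv2.resize(b,(400,400));cv2.imwrite('pics/j1.png',cv2.resize(np.hstack([a,b]),(800,308)))
"
```

```text
t: 1.98
tool_pos: [0.4898, 0.1111, 0.333]
orientation: [-3.141, 0.001, 0.841]
ft_force: [-0.6, 0.9, -0.5]
width: -0.0001
([2.0, -1.3, 98.0], np.float64(-0.001))
```

View pics/j1.png

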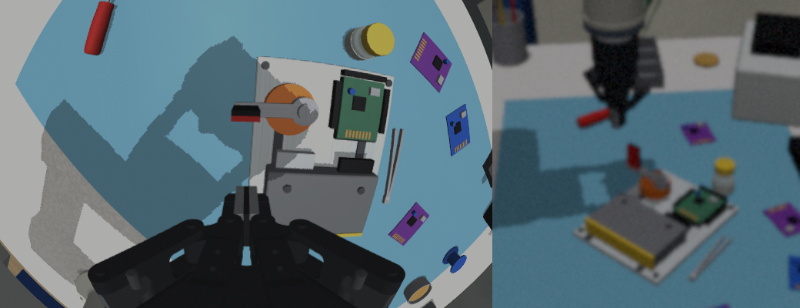

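The wrist view (left half) shows the shut fingertips at (246,187) with the tab's red face straight ahead at (246,118), as planned. In the side view everything under the gripper is clear, so I'll descend and ease forward.

```bash
python3 -m handwheel '[{"linear":[2,-1,50],"yaw":0,"fingers":0},{"linear":[2,-1,98],"yaw":0,"fingers":0},{"linear":[2,-1,98],"yaw":0,"fingers":0},{"linear":[10,-1,98],"yaw":0,"fingers":0},{"linear":[18,-1,98],"yaw":0,"fingers":0},{"linear":[24,-1,98],"yaw":0,"fingers":0},{"linear":[30,-1,98],"yaw":0,"fingers":0},{"linear":[30,-1,98],"yaw":0,"fingers":0}]'
python3 -c "
from h import *
s=manip.get_state()
for a in (1.63,1.5,1.36,1.22,1.08,.94,.8,.66,.52): print(a,rel(*tab(a,.016),.062,s))"
```

```text
t: 3.08
tool_pos: [0.5092, 0.135, 0.2349]
orientation: [3.141, -0.0, 0.842]
ft_force: [-0.4, 0.2, -0.6]
width: 0.0002
1.63 ([-4.8, 0.1, -0.1], np.float64(0.0))
1.5 ([3.8, -1.4, -0.1], np.float64(0.13))
1.36 ([13.1, -1.8, -0.1], np.float64(0.27))
1.22 ([22.4, -0.8, -0.1], np.float64(0.41))
1.08 ([31.5, 1.4, -0.1], np.float64(0.55))
0.94 ([40.2, 4.8, -0.1], np.float64(0.69))
0.8 ([48.4, 9.5, -0.1], np.float64(0.83))
0.66 ([55.8, 15.2, -0.1], np.float64(0.97))
0.52 ([62.3, 21.9, -0.1], np.float64(1.11))
```

```bash
python3 -m handwheel '[{"linear":[4,-1.4,0],"yaw":0.13,"fingers":0},{"linear":[8.5,-1.6,0],"yaw":0.2,"fingers":0},{"linear":[13,-1.8,0],"yaw":0.27,"fingers":0},{"linear":[18,-1.3,0],"yaw":0.34,"fingers":0},{"linear":[22.4,-0.8,0],"yaw":0.41,"fingers":0},{"linear":[27,0.3,0],"yaw":0.48,"fingers":0},{"linear":[31.5,1.4,0],"yaw":0.55,"fingers":0},{"linear":[31.5,1.4,0],"yaw":0.55,"fingers":0}]'
python3 -c "
from h import *
s=manip.get_state()
print(s['ft_force'],s['ft_torque'])
im=manip.read_camera('wrist')[:,:,::-1];cv2.imwrite('pics/w2.png',im)
cv2.imwrite('pics/w2c.png',cv2.resize(im[60:290,180:460],None,fx=2,fy=2))
for a in (1.08,.94,.8,.66,.52,.38,.24,.1,0,-.1): print(a,rel(*tab(a,.016),.062,s))"
```

```text
t: 4.08
tool_pos: [0.5307, 0.1574, 0.2344]
orientation: [-3.141, 0.001, 0.292]
ft_force: [-1.9, 1.3, -0.4]
width: -0.0
[-1.86686356  1.26456071 -0.36670073] [0.15855243 0.38786168 0.01376634]
1.08 ([0.6, -0.1, -0.6], np.float64(0.0))
0.94 ([9.8, -1.7, -0.6], np.float64(0.14))
0.8 ([19.2, -2.0, -0.6], np.float64(0.28))
0.66 ([28.5, -1.0, -0.6], np.float64(0.42))
0.52 ([37.5, 1.3, -0.6], np.float64(0.56))
0.38 ([46.2, 4.9, -0.6], np.float64(0.7))
0.24 ([54.3, 9.6, -0.6], np.float64(0.84))
0.1 ([61.6, 15.4, -0.6], np.float64(0.98))
0 ([66.4, 20.2, -0.6], np.float64(1.08))
-0.1 ([70.6, 25.4, -0.6], np.float64(1.18))
```

View pics/w2c.png

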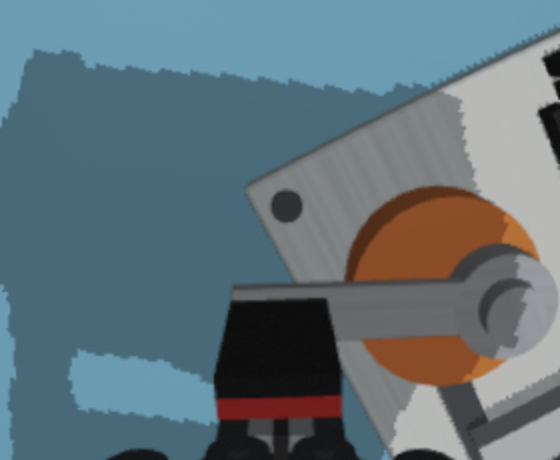

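The wrist view shows the fingertips flat against the red face (crop 280,407). The arm runs square across the view and the cam is turning with the tool, so I'll continue the arc.

```bash
python3 -m handwheel '[{"linear":[10,-1.7,0],"yaw":0.14,"fingers":0},{"linear":[19,-2,0],"yaw":0.28,"fingers":0},{"linear":[28.5,-1,0],"yaw":0.42,"fingers":0},{"linear":[37.5,1.3,0],"yaw":0.56,"fingers":0},{"linear":[46,5,0],"yaw":0.7,"fingers":0},{"linear":[50,7,0],"yaw":0.77,"fingers":0},{"linear":[54.3,9.6,0],"yaw":0.84,"fingers":0},{"linear":[54.3,9.6,0],"yaw":0.84,"fingers":0}]'
python3 -c "
from h import *
s=manip.get_state()
print(s['ft_force'],s['ft_torque'])
for a in (.24,.17,.1,.05,0,-.05): print(a,rel(*tab(a,.016),.062,s))"
```

```text
t: 5.12
tool_pos: [0.5859, 0.1636, 0.2346]
orientation: [-3.141, -0.0, -0.547]
ft_force: [-1.2, 0.2, -0.4]
width: -0.0001
[-1.17960834  0.24111741 -0.44689673] [-0.00529601 -0.00536262 -0.04953499]
0.24 ([-0.5, 0.0, -0.4], np.float64(0.001))
0.17 ([4.1, -0.9, -0.4], np.float64(0.071))
0.1 ([8.7, -1.5, -0.4], np.float64(0.141))
0.05 ([12.1, -1.8, -0.4], np.float64(0.191))
0 ([15.4, -1.9, -0.4], np.float64(0.241))
-0.05 ([18.8, -1.8, -0.4], np.float64(0.291))
```

Now slowly into the stop, in single small steps.

```bash
python3 -m handwheel '[{"linear":[4,-1,0],"yaw":0.07,"fingers":0},{"linear":[8.7,-1.5,0],"yaw":0.14,"fingers":0},{"linear":[12,-1.8,0],"yaw":0.19,"fingers":0},{"linear":[15.5,-1.9,0],"yaw":0.24,"fingers":0},{"linear":[15.5,-1.9,0],"yaw":0.24,"fingers":0}]'
python3 -m handwheel '[{"linear":[2,0,0],"yaw":0,"fingers":0},{"linear":[2,0,0],"yaw":0,"fingers":0}]'
python3 -m handwheel '[{"linear":[2,0,0],"yaw":0,"fingers":0},{"linear":[2,0,0],"yaw":0,"fingers":0}]'
```

```text
t: 5.75
tool_pos: [0.6, 0.1572, 0.2347]
orientation: [-3.141, -0.0, -0.786]
ft_force: [-0.3, 0.9, -0.2]
width: -0.0001
t: 6.0
tool_pos: [0.6008, 0.1565, 0.2347]
orientation: [3.141, 0.002, -0.786]
ft_force: [-5.3, 11.1, 2.3]
width: -0.0
t: 6.25
tool_pos: [0.6012, 0.1561, 0.2347]
orientation: [3.141, 0.004, -0.786]
ft_force: [-13.9, 23.3, 7.6]
width: -0.0001
```

The push force rose from about 5 N to 27 N with almost no movement, so that is the stop. I'll back off, rise and look.

```bash
python3 -m handwheel '[{"linear":[-10,0,0],"yaw":0,"fingers":0},{"linear":[-25,0,0],"yaw":0,"fingers":0},{"linear":[-40,0,0],"yaw":0,"fingers":0},{"linear":[-40,0,-40],"yaw":0,"fingers":0},{"linear":[-40,0,-100],"yaw":0,"fingers":0},{"linear":[-40,0,-100],"yaw":0,"fingers":0}]'
python3 -c "
from h import *
s=manip.get_state()
im=manip.read_camera('wrist')[:,:,::-1]
t=manip.read_camera('top')[:,:,::-1]
cv2.imwrite('pics/j3.png',np.hstack([cv2.resize(im[20:300,160:500],(486,400)),cv2.resize(t[140:270,235:340],(314,400))]))
print(rel(-.165,0,0,.16,s))"
```

```text
t: 7.0
tool_pos: [0.5752, 0.1836, 0.3391]
orientation: [-3.135, -0.004, -0.787]
ft_force: [1.2, 0.6, -0.6]
width: 0.0003
([92.0, 283.1, 6.1], np.float64(-1.57))
```

View pics/j3.png

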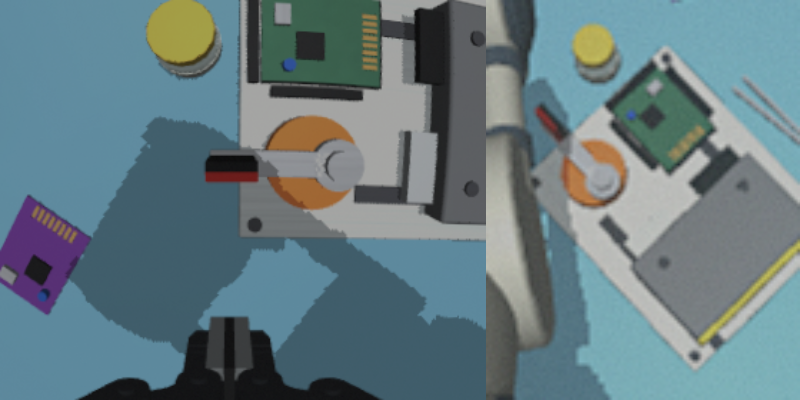

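The arm lies parallel to the plate's edge, pointing forward, and the carriage hasn't moved. Now I'll go behind the yellow pad at height.

```bash
python3 -m handwheel '[{"linear":[92,283,0],"yaw":-1.57,"fingers":0},{"linear":[92,283,0],"yaw":-1.57,"fingers":0},{"linear":[92,283,0],"yaw":-1.57,"fingers":0},{"linear":[92,283,0],"yaw":-1.57,"fingers":0},{"linear":[92,283,0],"yaw":-1.57,"fingers":0},{"linear":[92,283,0],"yaw":-1.57,"fingers":0},{"linear":[92,283,0],"yaw":-1.57,"fingers":0},{"linear":[92,283,0],"yaw":-1.57,"fingers":0}]'
python3 -c "
from h import *
print(rel(-.165,0,0,.16))"
```

```text
t: 8.1
tool_pos: [0.4382, -0.082, 0.3336]
orientation: [-3.14, 0.001, 0.612]
ft_force: [0.0, -0.7, -0.6]
width: 0.0
([1.6, 0.3, 0.6], np.float64(-0.171))
```

```bash
python3 -m handwheel '[{"linear":[1.6,0,0],"yaw":-0.171,"fingers":0},{"linear":[1.6,0,50],"yaw":-0.171,"fingers":0},{"linear":[1.6,0,100],"yaw":-0.171,"fingers":0},{"linear":[1.6,0,130],"yaw":-0.171,"fingers":0},{"linear":[1.6,0,130],"yaw":-0.171,"fingers":0}]'
python3 -c "
from h import *
s=manip.get_state();print(rel(-.165,0,0,.030,s),s['ft_force'])
im=manip.read_camera('side')[:,:,::-1];w=manip.read_camera('wrist')[:,:,::-1]
cv2.imwrite('pics/j4.png',np.hstack([cv2.resize(im[120:260,240:390],(400,373)),cv2.resize(w[20:300,180:480],(400,373))]))"
```

```text
t: 8.72
tool_pos: [0.439, -0.0806, 0.2026]
orientation: [-3.136, 0.003, 0.777]
ft_force: [-0.2, 0.1, -0.3]
width: 0.0
([-0.1, 1.0, -0.4], np.float64(-0.005)) [-0.23343134  0.14810371 -0.31220924]
```

View pics/j4.png

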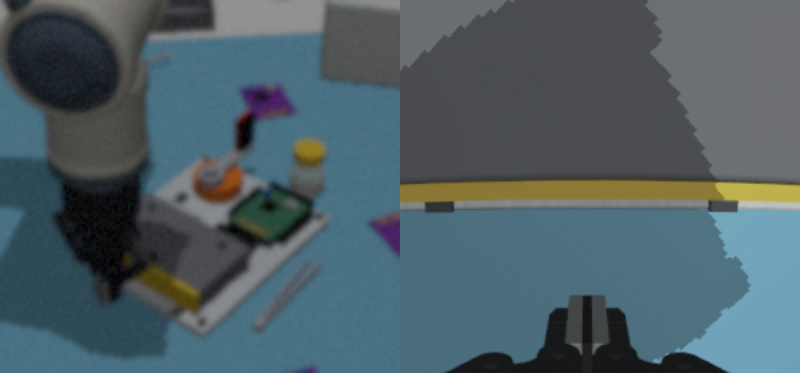

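The fingertips stand squarely behind the middle of the pad (wrist view 588,300, with the pad straight ahead), clear of the plate. I'll push gently and creep at the end.

```bash
python3 -m handwheel '[{"linear":[12,1,0],"yaw":0,"fingers":0},{"linear":[24,1,0],"yaw":0,"fingers":0},{"linear":[34,1,0],"yaw":0,"fingers":0},{"linear":[40,1,0],"yaw":0,"fingers":0},{"linear":[46,1,0],"yaw":0,"fingers":0},{"linear":[51,1,0],"yaw":0,"fingers":0},{"linear":[56,1,0],"yaw":0,"fingers":0},{"linear":[60,1,0],"yaw":0,"fingers":0}]'
python3 -m handwheel '[{"linear":[4,0,0],"yaw":0,"fingers":0},{"linear":[8,0,0],"yaw":0,"fingers":0},{"linear":[8,0,0],"yaw":0,"fingers":0}]'
python3 -c "
from h import *
print(rel(-.093,0,0,.030))"
```

```text
t: 9.82
tool_pos: [0.4837, -0.0395, 0.2046]
orientation: [-3.141, 0.0, 0.777]
ft_force: [-3.6, -2.5, 2.7]
width: 0.0001
t: 10.2
tool_pos: [0.4897, -0.0339, 0.2046]
orientation: [3.141, -0.0, 0.777]
ft_force: [0.1, 0.2, -0.5]
width: -0.0001
([3.0, -1.7, 1.6], np.float64(-0.005))
```

```bash
for i in 1; do :; done; python3 -m handwheel '[{"linear":[2,0,0],"yaw":0,"fingers":0},{"linear":[4,0,0],"yaw":0,"fingers":0},{"linear":[4,0,0],"yaw":0,"fingers":0}]'
python3 -m handwheel '[{"linear":[1.5,0,0],"yaw":0,"fingers":0},{"linear":[1.5,0,0],"yaw":0,"fingers":0}]'
python3 -m handwheel '[{"linear":[1.5,0,0],"yaw":0,"fingers":0},{"linear":[1.5,0,0],"yaw":0,"fingers":0}]'
```

```text
t: 10.58
tool_pos: [0.4923, -0.0312, 0.2047]
orientation: [3.141, -0.0, 0.777]
ft_force: [-0.3, -0.7, 0.5]
width: 0.0001
t: 10.82
tool_pos: [0.493, -0.0306, 0.2047]
orientation: [-3.141, 0.001, 0.777]
ft_force: [-4.1, -9.7, 2.5]
width: -0.0002
t: 11.08
tool_pos: [0.4933, -0.0302, 0.2047]
orientation: [-3.141, 0.003, 0.778]
ft_force: [-11.5, -24.2, 6.6]
width: 0.0
```

It meets a hard stop at about 27 N, with the fingertips about where full travel predicts. I'll back off, rise well clear and check.

```bash
python3 -m handwheel '[{"linear":[-15,0,0],"yaw":0,"fingers":0},{"linear":[-40,0,0],"yaw":0,"fingers":0},{"linear":[-60,0,0],"yaw":0,"fingers":0},{"linear":[-60,0,-60],"yaw":0,"fingers":0},{"linear":[-60,0,-120],"yaw":0,"fingers":0},{"linear":[-60,60,-160],"yaw":0,"fingers":0},{"linear":[-60,100,-160],"yaw":0,"fingers":0},{"linear":[-60,100,-160],"yaw":0,"fingers":0}]'
python3 -c "
from h import *
w=manip.read_camera('wrist')[:,:,::-1];t=manip.read_camera('top')[:,:,::-1];cv2.imwrite('pics/t5.png',t)
cv2.imwrite('pics/j5.png',np.hstack([cv2.resize(t[145:265,235:365],(433,400)),cv2.resize(w[0:330,130:430],(364,400))]))
h=cv2.cvtColor(np.ascontiguousarray(t),cv2.COLOR_BGR2HSV);m=((h[...,0]>18)&(h[...,0]<32)&(h[...,1]>120));m[:190]=0;m[:,:280]=0;m[265:]=0;m[:,365:]=0
ys,xs=np.nonzero(m);z=np.load('jig.npz')
P=(ray('top',np.c_[xs,ys],.045)[:,:2]-z['t'])@z['R'];print(len(P),np.median(P,0))
t0=cv2.imread('pics/top0.png');h=cv2.cvtColor(t0,cv2.COLOR_BGR2HSV);m=((h[...,0]>18)&(h[...,0]<32)&(h[...,1]>120));m[:190]=0;m[:,:280]=0;m[265:]=0;m[:,365:]=0
ys,xs=np.nonzero(m);P=(ray('top',np.c_[xs,ys],.045)[:,:2]-z['t'])@z['R'];print(len(P),np.median(P,0))
print(manip.get_state()['tool_pos'])"
```

```text
t: 12.08
tool_pos: [0.5234, -0.1447, 0.3654]
orientation: [3.138, -0.002, 0.776]
ft_force: [-0.8, 1.1, 0.6]
width: -0.0001
90 [-0.07853742  0.00999601]
96 [-0.11314959 -0.00016143]
[ 0.52127702 -0.14264654  0.36425988]
```

View pics/j5.png

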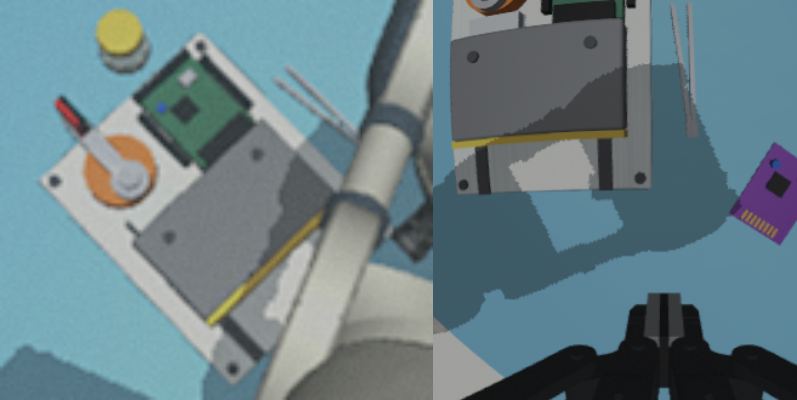

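```bash
python3 -c "
from rig import manip
print(manip.job_done())"
```

```text
the job is handed in; nothing more can be done
None
```

The cam is at its low point and the carriage is fully forward over the board edge, done in that order. I handed the job in at about 12 s.

- **Cam:** With the fingers shut, I pushed the tab's red face clockwise from about 1.63 rad round to the stop. There the push force rose to about 27 N with almost no movement. The picture taken afterwards showed the arm parallel to the jig's forward edge.
- **Carriage:** I then pushed the middle of the yellow pad until the carriage hit its hard stop, again at about 27 N. In the top view the pad moved forward 35 mm, to x = -79 mm in the jig frame. The description gives -82 mm for full travel. The 3 mm difference is within what I'd expect from the calibration and the visible top edge of the pad.
- **Surroundings:** The last pictures show the board in its nest with the contact over its edge, the cam still at low, and the jar and tweezers not visibly moved. The arm finished clear, with the wrist force at about 1 N.

One check disagreed a little: the fingers met the tab a few mm later than I had predicted. This had no effect, because I went by the force reading at both stops.

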